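Run the chocolate balls out of the rocker-gate dispenser

TASK

At the doughnut-decorating table, push the dispenser's catch tray fully home under the mouth of the chute, then press the paddle of the rocking lever down so that its gate lifts, and keep it down until all three chocolate balls have rolled into the tray. Then let the paddle come back up so the gate is shut. Do not open the gate before the tray is home, do not touch the balls, and leave the other things on the table where they are.

Things in the scene. Friction and masses are not known exactly. Their poses are not given: they have to be found in the camera images.
- dispenser: Fixed ball dispenser. Origin at table height; own x points away from the user's side, y downhill along the chute, z up. White base x -40..110, y -74..191, 6 mm thick. Steel chute 42 mm wide at x = 75, y -60..85 mm; its floor falls from 71 mm up to 50 mm at the open mouth (y = 85), walls 16 mm. Two pivot posts at x = -15, y = 21 and 49, 106 mm tall.
- rocker (a joint): Rocking lever (rad): 0 = gate shut, grows as the paddle sinks, stop at 0.45. Level pin along the dispenser's y at x -15, y 35, z 98 mm. Paddle arm 95 mm to -x; other arm 90 mm to +x carries the gate plate (22 mm wide) in the chute. Balls pass above about 0.3 (paddle sunk 28 mm; 41 at the stop). A spring returns it: paddle needs about 2 N at first, 4 N at the stop.
- paddle (a point): Centre of the top face of the paddle, a grey plate 44 x 44 x 8 mm, 104 mm above the table at rest with free space below. The point moves and tilts with the lever.
- tray (a joint): Catch tray (m): 0 = fully home at its end stop, under the chute's mouth; up to 0.105 = pulled out along the dispenser's -x, towards the user. Slides straight with about 1.5 N of friction plus 3 N per m/s and stays where it is left.
- tray_front (a point): Centre of the outer face of the tray's upright front plate (110 mm wide along the dispenser's y, 8 to 60 mm above the table; the point is 38 mm up). Push it along the dispenser's +x. Moves with the tray; when home it is at x = 28, y = 130 mm in the dispenser's frame.
- tray_in (a point): Centre of the inner floor of the white open tray (inside 86 mm along the dispenser's x, 102 mm along y; floor 11 mm above the table; walls 29 mm, front and far y wall 49 mm above that floor). Axes as the dispenser's.
- ball1: Brown chocolate ball, 28 mm across, about 16 g, origin at its centre; first, resting against the gate, in the chute's queue at the start.
- ball2: Brown chocolate ball, 28 mm across, about 16 g, origin at its centre; second in the chute's queue at the start.
- ball3: Brown chocolate ball, 28 mm across, about 16 g, origin at its centre; third in the chute's queue at the start.
- doughnut_a: Loose brown doughnut 78 mm across, 30 mm high, origin under its centre; bystander near the paddle.
- doughnut_b: Loose cream doughnut 78 mm across, 30 mm high, origin under its centre; bystander.
- mug: Loose grey mug, 80 mm across, 85 mm high, handle on its own +y; origin under its centre; bystander near the chute's upper end.
- bowl: Loose white bowl, 100 mm across, 45 mm high, origin under its centre; bystander beside the tray.
- spatula: Loose spatula lying along its own x, 200 mm long; origin near its middle at table height; bystander.
- icing_tube: Loose white icing tube lying flat along its own x, about 110 x 28 x 22 mm, origin under its body's centre; bystander on the user's side of the paddle.
There are look-alikes about, which are no part of the job. Leave any pink look-alike of the ball1 alone. Leave any purple look-alike of the ball3 alone.

How it is judged:
By the outcome, as a careful person would: the job done as asked, in the order asked, and still so for the second after the job is handed in, with the robot touching nothing.
It also fails if it takes over 40 s, if anything falls off the work surface, if the arm or the gripper's body presses on something with over 40 N, if the wrist force passes 120 N, or if a joint passes its speed limit or range.

ROBOT

A 6-joint arm with a two-finger parallel gripper is mounted at the origin on the work surface. World frame = base frame: x ahead of the robot, y to its left, z up, the work surface at z = 0. Lengths are in m, angles in degrees, forces in N, time in s.
With the tool pointing down it reaches from about 0.25 to 0.725 m from the base axis. Payload 9.7 kg.
Tool frame: the origin (TCP) lies between the finger pads; the fingertips stand 22 mm ahead of it and the grasp point (between the pads) lies 3 mm ahead of it; z points along the fingers, y is the line along which they close (so a half turn about z gives the same grasp; the last joint's range is limited). The gripper opens to 85 mm and grips with 20 to 120 N. Pads are 22 mm wide; open, the fingers measure 114 mm over their backs; the gripper's body (76 mm by 85 mm) begins 54 mm behind the grasp point. The pads swing forward as they close: fully open they stand 13 mm farther back than shut.
Start: joints at [66.75, 4.979, 10.078, 95.1, 0, 90], TCP at [0.217, 0.505, 0.253] pointing down, gripper open.
Joint ranges: [-179.16, 179.16], [-48.56, 103.87], [-65.8, 70.77], [-126.05, 130.52], [-82.76, 87.17], [-180, 180]. Speed limits (degrees/s): [127.2, 127.2, 147.25, 180, 180, 180].

INTERFACE

Orientations are given as [roll, pitch, yaw] about the fixed x, y, z axes, in that order (R = Rz(yaw) Ry(pitch) Rx(roll)).
In Python, from workcell import bot, viewer, finder gives the robot as it stands.
- The arm moves only by the tool move_arm, never from a script. Its arguments are lists of equal length, an entry for each row: "offset": the shift along the tool's x, y, z in cm, a list of three; "twist": the turn, a rotation vector about the tool's x, y, z in rad, a list of three; "grip": the opening, from 0 (shut) to 1 (fully open). In form: {"offset": [[x, y, z], ...], "twist": [[ax, ay, az], ...], "grip": [grip, ...]}. A call has 1 to 5 rows; each row shifts and turns the commanded pose from where the row before left it, along the tool's axes as they then stand; what a row does not reach is not made up. A row lasts 1/10 s, in which the tool goes at most 50 mm and 8.59 degrees, less where a joint would pass 70% of its speed; a pose out of reach is approached as far as the arm can. A call is refused whole if a number of a shift passes 5 or a number of a turn 0.15, either way. A call with a gripper value outside its range is refused whole. The fingers move at their own pace and stop on an object; "force" is the grip in N (left out, the last holds). Time passes only in rows, so rows that do not move let the fingers close. It gives the time, the measured TCP pose, the force, the opening and the grip force at its end, in the units of the state.
- bot.get_obs(): the state, without advancing time (a new reading comes with each control period).
- viewer.camera(name): name is "scene" or "side" or "wrist"; returns a dict with "color" (400x640x3 uint8, red, green, blue), "depth" (400x640 float32, m along the optical axis (not along the pixel's ray), 0 where there is no reading), "vfov" (degrees; the focal length in pixels is half the picture's height over the tangent of half this angle, whatever the lens; pixels are square), "cx", "cy" (the principal point, pixels), "position" and "attitude" of the camera in the world; the wrist camera has in their place "tool_from_camera" (4x4, takes a point from camera to tool coordinates, whose origin is the TCP and whose axes are the flange's). Camera axes: x right, y down, z forward; pixel columns grow to the right and rows downward; lengths in m; the calibration is good to about 2 mm. A picture is of the moment at which its call begins: read the wrist's pose just before it.
- bot.job_done(): hands the job in; it is judged then, once.
Trained networks look in a picture, given as the dict that the camera call returned (one of the last four; its "shot" number tells which), for a name from the list of things; names that differ only in an ending like _2 or _b are one class to them, and where a whole thing is asked for, a point or a joint stands for the part that bears it (a point fixed in the world has none). Each returns a list of dicts, best first, with "p" (0 to 1); they miss things now and then, are a little off and sometimes report something else, mostly with a low value. They report only what shows in the picture. A call takes as long as a camera call. They do not tell look-alikes from the thing itself.
- finder.boxes_of(picture, thing): "position" ([column, row] in pixels, amid what is visible of it).
- finder.pinpoint(picture, thing): "position" ([column, row] in pixels: a listed point, or the origin of a listed thing).
The state is a dict: "time": time; "q": joint angles; "qd": joint speeds; "joint_efforts": joint torques, N m; "ee_pos": TCP position; "tcp_rot": TCP orientation; "wrist_force": force on the tool from outside, world axes, zero at the start; "torque": the same for the moment, N m; "opening": finger opening in m; "grasp_force": force on a finger pad.
Only numpy, scipy, OpenCV 4.12 (cv2) and the standard library are available. Lean on these libraries where they do the work, as an engineer would, in place of code of your own. Each camera call takes 0.05 s, during which the arm holds its last target. There are 200 camera calls.

## Working session

There is one attempt and no reset: what is moved stays moved. The work goes in short steps, Python scripts to look and compute and a tool call to move; the robot and the scene stay as the last step left them, time stands still between calls to the robot, and variables do not carry over. Pictures are saved under pics/ and viewed, at most 10 in all, crops included, and the job is handed in when it is done.

Besides the shell and the picture viewer there is one more tool, called after ">>>" by a JSON object that holds its "name" and its "arguments". move_arm: Moves the arm, as the interface text tells. Its arguments: {"type":"object","properties":{"offset":{"type":"array","items":{"type":"array","items":{"type":"number"}}},"twist":{"type":"array","items":{"type":"array","items":{"type":"number"}}},"grip":{"type":"array","items":{"type":"number"}},"force":{"type":"number"}},"required":["offset","twist","grip"]}

```bash
mkdir -p pics; cat > h.py <<'E'
import numpy as np, cv2
from scipy.spatial.transform import Rotation as R
from workcell import bot, viewer, finder
def cam(n):
    o=bot.get_obs(); p=viewer.camera(n); p['obs']=o; return p
def pose(p):
    if 'tool_from_camera' in p:
        T=np.eye(4);T[:3,3]=p['obs']['ee_pos'];T[:3,:3]=R.from_euler('xyz',p['obs']['tcp_rot'],degrees=True).as_matrix()
        return T@np.array(p['tool_from_camera'])
    T=np.eye(4);T[:3,3]=p['position'];a=np.array(p['attitude'],float)
    T[:3,:3]=a if a.shape==(3,3) else R.from_euler('xyz',a,degrees=True).as_matrix(); return T
def ray(p,uv):
    f=200/np.tan(np.radians(p['vfov'])/2); T=pose(p)
    d=np.array([(uv[0]-p['cx'])/f,(uv[1]-p['cy'])/f,1]); return T[:3,3],T[:3,:3]@d
def atz(p,uv,z):
    o,d=ray(p,uv); return o+d*(z-o[2])/d[2]
def atd(p,uv):
    o,d=ray(p,uv); u,v=int(round(uv[0])),int(round(uv[1])); w=p['depth'][max(v-1,0):v+2,max(u-1,0):u+2]; return o+d*np.median(w)
E
cat > a.py <<'E'
from h import *
np.set_printoptions(precision=3,suppress=True)
for n in ['scene','side']:
    p=cam(n); cv2.imwrite(f'pics/{n}0.png',p['color'][:,:,::-1])
    print(n,p.get('attitude'),p['position'],p['vfov'],p['cx'],p['cy'])
    for t in ['dispenser','paddle','tray_front','tray_in','ball1','doughnut_a','mug','bowl','icing_tube','spatula']:
        for r in finder.pinpoint(p,t)[:4]:
            z={'paddle':.104,'tray_front':.038,'tray_in':.011,'ball1':.08}.get(t,0)
            print(t,round(r['p'],2),np.round(r['position']),atz(p,r['position'],z),atd(p,r['position']))
o=bot.get_obs(); print(o)
E
python3 a.py
```

```text
scene [-126.024   -0.971   67.63 ] [ 1.201 -0.226  0.602] 47.89590748004611 323.575019226078 192.0480671027508
dispenser 0.96 [245. 259.] [ 0.584 -0.121  0.   ] [ 0.674 -0.136  0.088]
paddle 0.9 [224. 184.] [ 0.476 -0.127  0.104] [ 0.475 -0.127  0.103]
tray_front 0.82 [282. 200.] [ 0.482 -0.014  0.038] [ 0.484 -0.014  0.039]
tray_front 0.48 [247. 262.] [ 0.631 -0.127  0.038] [ 0.679 -0.135  0.085]
tray_front 0.47 [307. 188.] [0.459 0.05  0.038] [0.485 0.04  0.058]
tray_in 0.87 [296. 221.] [0.526 0.002 0.011] [0.524 0.003 0.009]
ball1 0.69 [303. 325.] [ 0.823 -0.092  0.08 ] [ 0.78  -0.077  0.02 ]
ball1 0.68 [264. 252.] [ 0.663 -0.101  0.08 ] [ 0.668 -0.103  0.086]
ball1 0.66 [275. 245.] [ 0.652 -0.079  0.08 ] [ 0.655 -0.08   0.083]
ball1 0.59 [251. 336.] [ 0.813 -0.165  0.08 ] [ 0.769 -0.157  0.02 ]
doughnut_a 0.63 [195. 244.] [ 0.508 -0.202  0.   ] [ 0.537 -0.203  0.025]
doughnut_a 0.6 [178. 286.] [ 0.607 -0.246  0.   ] [ 0.664 -0.244  0.057]
mug 0.92 [185. 328.] [ 0.701 -0.248  0.   ] [ 0.74  -0.247  0.047]
bowl 0.61 [178. 289.] [ 0.614 -0.248  0.   ] [ 0.665 -0.246  0.052]
bowl 0.5
[... 1085 characters left out ...]
7. 246.] [0.541 0.146 0.   ] [0.541 0.191 0.034]
icing_tube 0.79 [388. 179.] [ 0.401 -0.168  0.   ] [ 0.403 -0.152  0.008]
spatula 0.9 [394. 230.] [0.411 0.083 0.   ] [0.412 0.087 0.003]
spatula 0.18 [346. 206.] [ 0.521 -0.018  0.   ] [0.523 0.056 0.045]
{'time': 1.1, 'q': array([66.75 ,  4.977, 10.077, 95.098,  0.   , 90.   ]), 'qd': array([-0.047, -0.034, -0.012, -0.039, -0.051, -0.009]), 'joint_efforts': array([  0.   , -52.01 ,  46.487,   0.001,   0.   ,   0.   ]), 'ee_pos': array([0.217, 0.505, 0.253]), 'tcp_rot': array([179.998,  -0.   , 156.75 ]), 'wrist_force': array([-0.041,  1.076, -0.356]), 'torque': array([0.019, 0.046, 0.032]), 'grasp_force': 0.0, 'opening': 0.08549192372166695}
```

View pics/scene0.png

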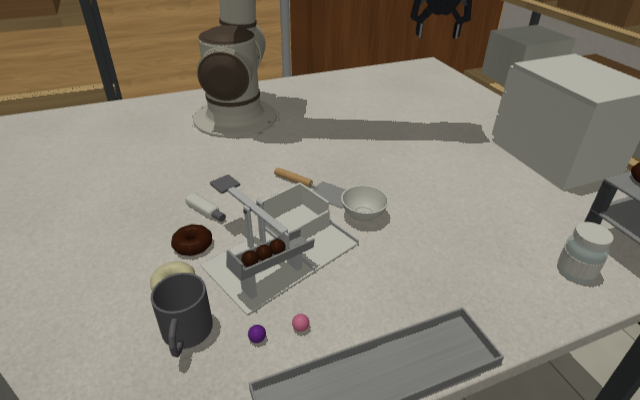

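View pics/side0.png

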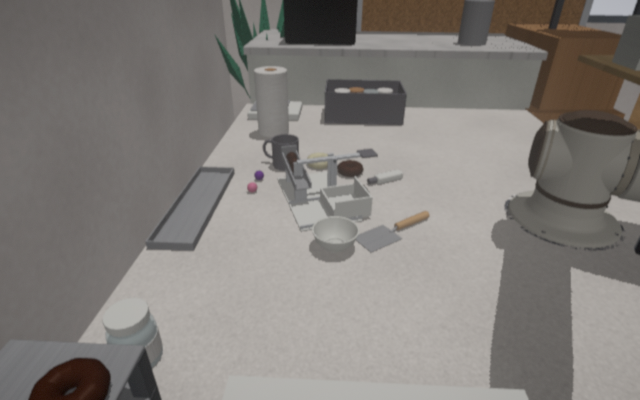

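The pictures show the dispenser centred near pixel (285,250) in the scene view. The paddle is at (224,184), the tray is pulled out at (296,221), and three balls sit in the chute around (263,252). The pink and purple look-alikes are at (301,323) and (257,333).

I estimate the dispenser at (0.586, -0.112) with a yaw of about 23°, and the tray about 87 mm out. I'll shut the gripper and line the tool up with the dispenser's axes.

>>> {"name": "move_arm", "arguments": {"offset": [[0,0,0],[0,0,0],[0,0,0],[0,0,0],[0,0,0]], "twist": [[0,0,0.15],[0,0,0.15],[0,0,0.15],[0,0,0.15],[0,0,0.15]], "grip": [0,0,0,0,0]}}

```text
time: 1.6
ee_pos: [0.2171, 0.5053, 0.2533]
tcp_rot: [180.0, 0.0, 113.4]
wrist_force: [1.1, 0.6, 0.4]
opening: 0.0122
grasp_force: 0.0
```

>>> {"name": "move_arm", "arguments": {"offset": [[-4.8,-0.1,0],[-4.8,-0.1,0],[-4.8,-0.1,0],[-4.8,-0.1,0],[-4.8,-0.1,0]], "twist": [[0,0,0],[0,0,0],[0,0,0],[0,0,0],[0,0,0]], "grip": [0,0,0,0,0]}}

```text
time: 2.1
ee_pos: [0.3095, 0.282, 0.2534]
tcp_rot: [180.0, -0.0, 113.8]
wrist_force: [1.6, 0.2, 0.5]
opening: -0.0001
grasp_force: 0.0
```

>>> {"name": "move_arm", "arguments": {"offset": [[-4.8,-0.2,0],[-4.8,-0.2,0],[-4.8,-0.2,0],[-4.8,-0.2,0],[-4.8,-0.2,0]], "twist": [[0,0,0],[0,0,0],[0,0,0],[0,0,0],[0,0,0]], "grip": [0,0,0,0,0]}}

```text
time: 2.6
ee_pos: [0.3972, 0.0581, 0.2536]
tcp_rot: [179.9, 0.0, 113.8]
wrist_force: [1.3, 0.1, 0.4]
opening: -0.0002
grasp_force: 0.0
```

>>> {"name": "move_arm", "arguments": {"offset": [[-4.8,0,0],[-4.8,0,0],[0,0,0]], "twist": [[0,0,0],[0,0,0],[0,0,0.013]], "grip": [0,0,0]}}

```text
time: 2.9
ee_pos: [0.4368, -0.0322, 0.2527]
tcp_rot: [-180.0, 0.0, 112.7]
wrist_force: [-1.8, 0.4, -0.5]
opening: -0.0001
grasp_force: 0.0
```

```bash
cat > b.py <<'E'
from h import *
import sys
np.set_printoptions(precision=4,suppress=True)
p=cam('wrist'); cv2.imwrite('pics/w1.png',p['color'][:,:,::-1]); print(p['obs']['ee_pos'])
for t,z in [('dispenser',0),('paddle',.104),('tray_front',.038),('tray_in',.011),('icing_tube',0),('spatula',0),('doughnut_a',0)]:
    for r in finder.pinpoint(p,t)[:2]:
        print(t,round(r['p'],2),np.round(r['position']),atz(p,r['position'],z),atd(p,r['position']))
E
python3 b.py
```

```text
[ 0.4368 -0.0322  0.2527]
dispenser 0.62 [398. 272.] [ 0.5858 -0.1195 -0.    ] [ 0.5639 -0.0997  0.0452]
tray_front 0.85 [360. 178.] [ 0.4795 -0.0185  0.038 ] [ 0.4808 -0.0196  0.0322]
tray_in 0.65 [400. 175.] [ 0.5253 -0.0039  0.011 ] [ 0.525  -0.0037  0.012 ]
icing_tube 0.98 [248. 253.] [ 0.3988 -0.1676  0.    ] [ 0.3992 -0.1551  0.0221]
spatula 0.73 [332.  57.] [0.4065 0.08   0.    ] [0.4064 0.0782 0.0197]
```

View pics/w1.png

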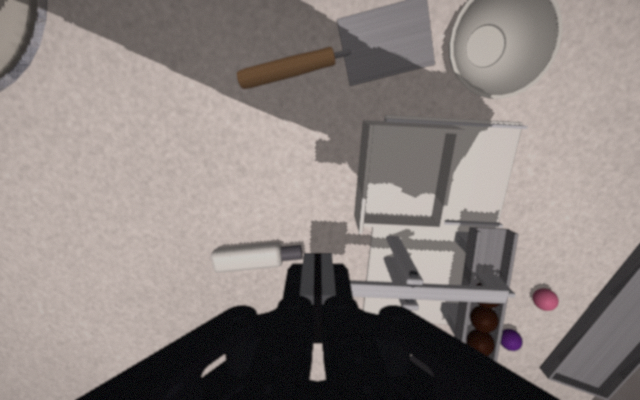

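The wrist picture shows the tray's front plate from (361,122) to (357,225), with open table in front of it. The lever arm runs from (352,290) to (508,293), and the paddle is hidden behind the fingers.

```bash
cat > c.py <<'E'
from h import *
np.set_printoptions(precision=4,suppress=True)
p=cam('wrist')
for uv,z in [((361,122),.06),((357,225),.06),((370,120),.06),((352,284),.1),((508,286),.1),((523,125),.006),((505,222),.006)]:
    print(uv,atz(p,uv,z),atd(p,uv))
# edge points of front plate by depth: cloud with z 0.045..0.065 in tray area
v,u=np.mgrid[0:250:1,330:540:1]; T=pose(p); f=200/np.tan(np.radians(p['vfov'])/2)
D=p['depth'][v,u]; X=np.stack([(u-p['cx'])/f*D,(v-p['cy'])/f*D,D],-1)@T[:3,:3].T+T[:3,3]
m=(X[...,2]>.05)&(X[...,2]<.07)&(X[...,1]>-.1)&(D>0)
P=X[m][:,:2].astype(np.float32); print(len(P)); 
a=np.radians(23);c=np.array([[np.cos(a),np.sin(a)],[-np.sin(a),np.cos(a)]]); L=(P-[.586,-.112])@c.T
print(np.percentile(L,[1,10,50,90,99],axis=0)*1000); s=L[L[:,0]<np.percentile(L[:,0],10)+.012]
s=L[(L[:,0]<-.04)];print(len(s),np.degrees(np.arctan(np.polyfit(s[:,1],s[:,0],1)[0])),s.min(0),s.max(0))
E
python3 c.py
```

```text
(361, 122) [0.4514 0.0397 0.06  ] [0.4604 0.0379 0.0013]
(357, 225) [ 0.4921 -0.0548  0.06  ] [ 0.494  -0.0571  0.0531]
(370, 120) [0.4582 0.0446 0.06  ] [0.4685 0.0437 0.0017]
(352, 284) [ 0.5024 -0.0983  0.1   ] [ 0.5383 -0.1517  0.0009]
(508, 286) [ 0.6404 -0.0418  0.1   ] [ 0.7251 -0.0745  0.0018]
(523, 125) [0.6229 0.1044 0.006 ] [0.6262 0.1052 0.0004]
(505, 222) [0.6685 0.0004 0.006 ] [ 0.6719 -0.0003  0.0012]
1845
[[-63.1866  59.5154]
 [-60.4914  64.8496]
 [  0.349  113.1875]
 [ 90.4807 180.6658]
 [ 94.4377 183.3114]]
682 5.650445665748251 [-0.0638  0.0751] [-0.0401  0.1839]
```

>>> {"name": "move_arm", "arguments": {"offset": [[0,0,4.5],[0,0,4.5],[0,0,4.5],[0,0,4.5],[0,0,2.3]], "twist": [[0,0,0],[0,0,0],[0,0,0],[0,0,0],[0,0,0]], "grip": [0,0,0,0,0]}}

```text
time: 3.85
ee_pos: [0.4336, -0.0271, 0.0466]
tcp_rot: [-179.8, -0.1, 113.1]
wrist_force: [-0.2, 0.1, 0.6]
opening: 0.0002
grasp_force: 0.0
```

>>> {"name": "move_arm", "arguments": {"offset": [[0,1,0],[0,1,0],[0,1,0],[0,1,0],[0,1,0]], "twist": [[0,0,0],[0,0,0],[0,0,0],[0,0,0],[0,0,0]], "grip": [0,0,0,0,0]}}

```text
time: 4.35
ee_pos: [0.4832, -0.0079, 0.0514]
tcp_rot: [179.9, 0.1, 113.0]
wrist_force: [-1.5, -2.1, 0.4]
opening: -0.0
grasp_force: 0.9
```

>>> {"name": "move_arm", "arguments": {"offset": [[0,1,0],[0,1,0],[0,1,0],[0,1,0],[0,0.5,0]], "twist": [[0,0,0],[0,0,0],[0,0,0],[0,0,0],[0,0,0]], "grip": [0,0,0,0,0]}}

```text
time: 4.85
ee_pos: [0.5239, 0.0097, 0.0501]
tcp_rot: [-180.0, -0.0, 113.0]
wrist_force: [-1.0, -1.6, 0.3]
opening: -0.0002
grasp_force: 0.8
```

>>> {"name": "move_arm", "arguments": {"offset": [[0,0.5,0],[0,0.4,0],[0,0.4,0],[0,0.3,0],[0,0.2,0]], "twist": [[0,0,0],[0,0,0],[0,0,0],[0,0,0],[0,0,0]], "grip": [0,0,0,0,0]}}

```text
time: 5.35
ee_pos: [0.5397, 0.0164, 0.0503]
tcp_rot: [-180.0, -0.0, 113.0]
wrist_force: [-1.3, -1.7, -0.3]
opening: -0.0001
grasp_force: 0.8
```

>>> {"name": "move_arm", "arguments": {"offset": [[0,0.2,0],[0,0.2,0],[0,0,0]], "twist": [[0,0,0],[0,0,0],[0,0,0]], "grip": [0,0,0]}}

```text
time: 5.65
ee_pos: [0.5435, 0.0181, 0.0504]
tcp_rot: [180.0, -0.0, 113.0]
wrist_force: [-0.0, -1.3, -0.0]
opening: -0.0001
grasp_force: 0.1
```

>>> {"name": "move_arm", "arguments": {"offset": [[0,0.15,0],[0,0.15,0],[0,0,0]], "twist": [[0,0,0],[0,0,0],[0,0,0]], "grip": [0,0,0]}}

```text
time: 5.95
ee_pos: [0.5462, 0.0192, 0.0503]
tcp_rot: [180.0, -0.0, 113.0]
wrist_force: [-0.6, 0.0, 0.1]
opening: -0.0
grasp_force: 0.3
```

>>> {"name": "move_arm", "arguments": {"offset": [[0,0.15,0],[0,0.15,0],[0,0,0]], "twist": [[0,0,0],[0,0,0],[0,0,0]], "grip": [0,0,0]}}

```text
time: 6.25
ee_pos: [0.5488, 0.0202, 0.0503]
tcp_rot: [-180.0, 0.0, 113.0]
wrist_force: [-2.5, -0.6, 1.3]
opening: 0.0001
grasp_force: 1.4
```

>>> {"name": "move_arm", "arguments": {"offset": [[0,0.15,0],[0,0,0]], "twist": [[0,0,0],[0,0,0]], "grip": [0,0]}}

```text
time: 6.45
ee_pos: [0.549, 0.0203, 0.0502]
tcp_rot: [-179.8, 0.0, 113.0]
wrist_force: [-9.2, -4.6, 5.0]
opening: -0.0002
grasp_force: 5.3
```

>>> {"name": "move_arm", "arguments": {"offset": [[0,0.15,0],[0,0,0]], "twist": [[0,0,0],[0,0,0]], "grip": [0,0]}}

```text
time: 6.65
ee_pos: [0.5491, 0.0204, 0.0502]
tcp_rot: [-179.7, 0.0, 113.0]
wrist_force: [-16.2, -8.7, 10.3]
opening: 0.0
grasp_force: 9.4
```

The force rises to about 20 N with no further movement, so the tray is at its end stop. I'll back off, lift, and check the tray and paddle.

>>> {"name": "move_arm", "arguments": {"offset": [[0,-2.5,0],[0,-2.5,0],[0,-1,-4],[0,0,-5],[0,0,-5]], "twist": [[0,0,0],[0,0,0],[0,0,0],[0,0,0],[0,0,0]], "grip": [0,0,0,0,0]}}

```text
time: 7.15
ee_pos: [0.4958, -0.0019, 0.1919]
tcp_rot: [180.0, -0.0, 113.0]
wrist_force: [1.2, 1.0, 0.6]
opening: 0.0002
grasp_force: 0.0
```

```bash
cat > d.py <<'E'
from h import *
np.set_printoptions(precision=4,suppress=True)
for n in ['scene','side']:
    p=cam(n); cv2.imwrite(f'pics/{n}1.png',cv2.resize(p['color'][110:300,150:450,::-1],None,fx=2.5,fy=2.5))
    for t,z in [('paddle',.104),('tray_front',.038),('tray_in',.011)]:
        for r in finder.pinpoint(p,t)[:1]: print(n,t,r['p'],r['position'],atz(p,r['position'],z),atd(p,r['position']))
print(bot.get_obs()['ee_pos'])
E
python3 d.py
```

```text
scene paddle 0.92 [223.2, 183.3] [ 0.4752 -0.1271  0.104 ] [ 0.4719 -0.1266  0.1018]
scene tray_front 0.72 [309.5, 225.5] [0.5789 0.0103 0.038 ] [0.5695 0.0139 0.0294]
scene tray_in 0.62 [329.6, 244.9] [0.6168 0.0371 0.011 ] [0.6154 0.0378 0.0095]
side paddle 0.64 [364.1, 150.6] [ 0.4764 -0.1253  0.104 ] [ 0.4767 -0.122   0.1054]
side tray_front 0.63 [327.9, 201.3] [0.5644 0.0266 0.038 ] [0.5641 0.0356 0.0434]
side tray_in 0.57 [307.9, 212.2] [0.6113 0.0349 0.011 ] [0.607  0.0865 0.044 ]
[ 0.4958 -0.0019  0.1887]
```

View pics/scene1.png

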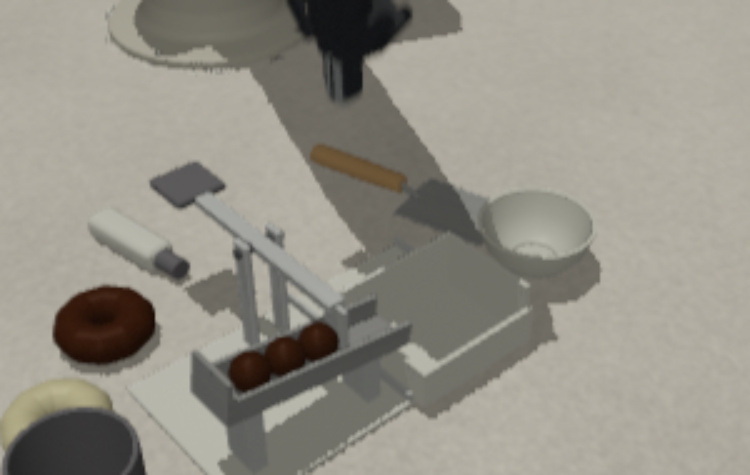

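The crop shows the tray home under the chute mouth, with the three balls queued at crop (250,370) to (318,340) and the gate shut. The paddle is at crop (187,185), which is (0.475, -0.126). Next I'll go above it.

>>> {"name": "move_arm", "arguments": {"offset": [[-3.5,-2.3,0],[-3.5,-2.4,0],[-3.5,-2.4,0],[0,0,2.5],[0,0,2.5]], "twist": [[0,0,0],[0,0,0],[0,0,0],[0,0,0],[0,0,0]], "grip": [0,0,0,0,0]}}

```text
time: 8.05
ee_pos: [0.4717, -0.1277, 0.1389]
tcp_rot: [-180.0, -0.0, 112.9]
wrist_force: [0.3, 0.1, -0.4]
opening: 0.0001
grasp_force: 0.0
```

>>> {"name": "move_arm", "arguments": {"offset": [[0,0,0.5],[0,0,0.3],[0,0,0]], "twist": [[0,0,0],[0,0,0],[0,0,0]], "grip": [0,0,0]}}

```text
time: 8.35
ee_pos: [0.4722, -0.1261, 0.1325]
tcp_rot: [-180.0, -0.0, 113.1]
wrist_force: [-0.0, -0.3, -0.7]
opening: -0.0001
grasp_force: 0.0
```

>>> {"name": "move_arm", "arguments": {"offset": [[0,0,0.8],[0,0,0.8],[0,0,0.8],[0,0,0.7],[0,0,0.5]], "twist": [[0,0,0],[0,0,0],[0,0,0],[0,0,0],[0,0,0]], "grip": [0,0,0,0,0]}}

```text
time: 8.85
ee_pos: [0.4721, -0.1263, 0.0957]
tcp_rot: [180.0, -0.0, 113.0]
wrist_force: [1.1, 0.4, 2.6]
opening: -0.0001
grasp_force: 1.4
```

>>> {"name": "move_arm", "arguments": {"offset": [[0,0,0.3],[0,0,0.2],[0,0,0],[0,0,0],[0,0,0]], "twist": [[0,0,0],[0,0,0],[0,0,0],[0,0,0],[0,0,0]], "grip": [0,0,0,0,0]}}

```text
time: 9.35
ee_pos: [0.472, -0.1264, 0.0914]
tcp_rot: [-180.0, -0.0, 113.0]
wrist_force: [-0.9, -0.1, 2.6]
opening: 0.0002
grasp_force: 1.5
```

```bash
cat > e.py <<'E'
from h import *
import sys
p=cam('scene'); cv2.imwrite(f'pics/{sys.argv[1]}.png',cv2.resize(p['color'][110:300,150:450,::-1],None,fx=2.5,fy=2.5))
E
python3 e.py s2
```

```text
(no output)
```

View pics/s2.png

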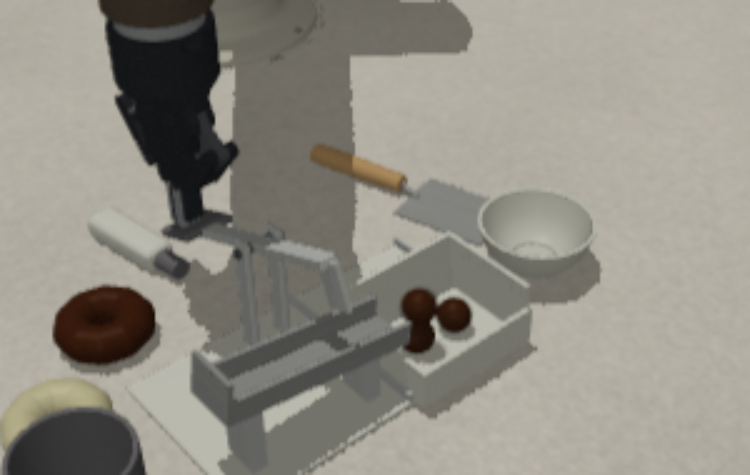

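With the gate lifted the chute is empty, and all three balls are in the tray at crop (418,305), (455,314) and (418,335). I'll hold a little longer, then let the paddle up slowly.

>>> {"name": "move_arm", "arguments": {"offset": [[0,0,0],[0,0,0],[0,0,0],[0,0,0],[0,0,0]], "twist": [[0,0,0],[0,0,0],[0,0,0],[0,0,0],[0,0,0]], "grip": [0,0,0,0,0]}}

```text
time: 9.9
ee_pos: [0.472, -0.1264, 0.0913]
tcp_rot: [-180.0, -0.0, 113.0]
wrist_force: [-0.9, 0.5, 2.7]
opening: -0.0
grasp_force: 1.5
```

>>> {"name": "move_arm", "arguments": {"offset": [[0,0,-0.8],[0,0,-0.8],[0,0,-0.8],[0,0,-0.8],[0,0,-0.8]], "twist": [[0,0,0],[0,0,0],[0,0,0],[0,0,0],[0,0,0]], "grip": [0,0,0,0,0]}}

```text
time: 10.4
ee_pos: [0.4724, -0.1264, 0.1322]
tcp_rot: [180.0, 0.0, 113.0]
wrist_force: [0.3, -0.3, 0.1]
opening: -0.0
grasp_force: 0.0
```

>>> {"name": "move_arm", "arguments": {"offset": [[0,0,-1],[0,0,-3],[0,0,-4],[0,0,-4],[0,0,0]], "twist": [[0,0,0],[0,0,0],[0,0,0],[0,0,0],[0,0,0]], "grip": [0,0,0,0,0]}}

```text
time: 10.9
ee_pos: [0.4735, -0.1267, 0.2572]
tcp_rot: [179.6, 0.3, 113.0]
wrist_force: [-0.1, -0.1, -0.5]
opening: 0.0
grasp_force: 0.0
```

```bash
python3 e.py s3
```

```text
(no output)
```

View pics/s3.png

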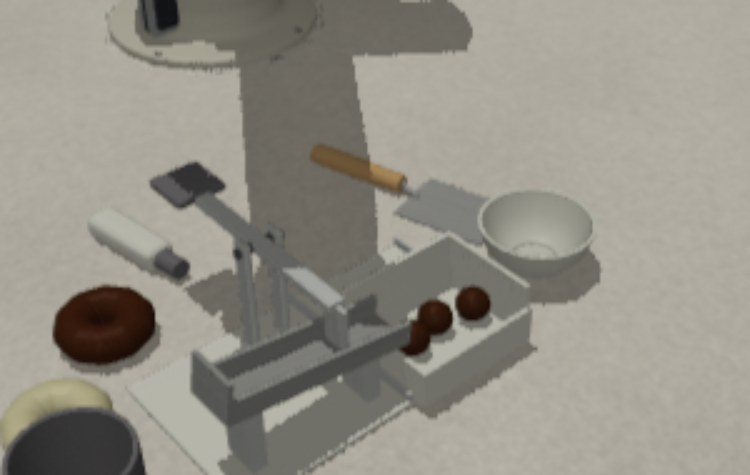

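The lever is level again, the gate is shut, all three balls are in the tray, and nothing else has moved. Handing in.

```bash
python3 -c "
from workcell import bot
print(bot.job_done())"
```

```text
the job is handed in; nothing more can be done
None
```

The tray was pushed home before the gate opened, all three chocolate balls rolled into it, the paddle is back up with the gate shut, and the job was handed in at about 11 s; no verdict was returned.

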